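# Check the light-transmission tester with its twist-locked reference glass

### The job

The tester's glass reference cell is twist-locked in its stand so that it cannot shake off the motor cabinet: turn it counter-clockwise until its lugs stand in the notches, lift it out, and hold it upright and still in the tester's light path, the middle of its clear windows centred on the beam and facing the two lenses. Grip it only by its two frosted faces, never touch a clear window, do not bump the tester with the cell, and leave the things lying about where they are. The job ends holding: finish with the cell still in the gripper, in the beam, with nothing else carrying it.

Things in the scene. Friction and masses are not known exactly. Their poses are not given: they have to be found in the camera images.
- cell: the reference cell, 0.15 kg, 78 mm tall: upright glass block under a dark cap, on a round steel foot (26 mm diameter). Origin: middle of the foot's underside, z up. Two whitish frosted faces look to +y and -y: flat, 32 mm apart, 26 mm wide, 17 to 73 mm above the origin, the only faces to grip. Two lugs stick out of the foot's end along +x and -x (52 mm over both, 9 mm wide, 5 mm thick)
- window: the clear glass of the cell, fixed in it; origin at the middle of the glass, 45 mm above the cell's origin; axes as the cell's. Its two clear polished windows face +x and -x, 27 mm apart, 22 mm wide, 56 mm tall. Below it a dark flange of 40 mm diameter (13 to 17 mm above the cell's origin) has a small pip over each lug; above it the cap, 5 mm thick
- stand: the twist-lock stand, fixed on the cabinet: dark post on a 104 mm disc, steel ring of 76 mm diameter on top. Origin: middle of its underside, z up. The cell stands in its mouth, cell origin about 52 mm above this one. At the start the cell's lugs are caught under the ring's lip and its x axis lies 56 to 75 degrees clockwise (seen from above) of the stand's x axis
- mouth (a point): middle of the ring's upper face, 62 mm above the stand's underside; axes as the stand's. Lip 5 mm thick, mouth 29 mm wide with two open notches, 14 mm wide, along +x and -x, each marked by a black stroke on the rim. The lugs are free to lift when the cell's x axis lies along this x axis (either way round) within about 5 degrees; a hard stop stands 6 degrees further counter-clockwise
- spring_pad (a joint): sprung pad in the stand, under the cell's foot, upward in m: near 0 while the cell is locked, up to 0.004 once it is free. It presses the cell up with 5 N (slight drag on the turn, about 0.1 Nm) and raises the freed cell by up to 4 mm; the cell then lifts straight out
- tester: the light-transmission tester, fixed on the cabinet: grey base 110 mm (x) by 170 mm (y), 28 mm high, a dark sloping display console along its -x edge (33 mm high), and a grey tower at its +y and its -y end, 133 mm high, from -20 to +44 mm in x. Round black lens bezels (30 mm) on the towers face each other across an open gap of 80 mm. Origin: middle of its underside, z up
- beam (a point): the middle of the light path: halfway between the two lenses, 105 mm above the tester's underside. The beam, about 10 mm thick, runs along the tester's y axis through this point; axes as the tester's
- wax_tin: bystander: round white tin with a cream lid, 87 mm diameter, 45 mm high; origin under its middle
- turned_box: bystander: small round lidded wooden box with a knob, 59 mm diameter, 71 mm high; origin under its middle
- sanding_pad: bystander: dark grey block, 64 by 95 by 21 mm; origin under its middle
- sealer_can: bystander: white can with a black cap, 64 mm diameter, 112 mm high; origin under its middle
Mind the look-alikes: they are no part of the job. Leave any blue, pink or purple look-alike of the cell alone.

How it is judged:
On the way, in this order (a step that is already met when the one before it is completed fails the run):
1. the cell is turned, still in its seat, until its lugs stand in the notches (angle between the x axis of cell and the x axis of stand, either way round below 0.2 rad and z of cell in the frame of stand below 0.062 m and horizontal distance between cell and stand below 0.006 m), for 0.05 s.
2. the cell is lifted clear of the stand (z of cell in the frame of stand above 0.07 m and contact force between the fingers and cell above 1 N), for 0.05 s.
At the end, for the whole second after the job is handed in: the still gripper alone holds the cell by its frosted faces, upright and square to the beam within 8 degrees, touching neither tester nor stand; the middle of the glass within 6 mm of the beam sideways, 10 mm in height, and 15 mm of the gap's middle along the beam (x of window in the frame of beam between -0.006 and 0.006 m and z of window in the frame of beam between -0.01 and 0.01 m and y of window in the frame of beam between -0.015 and 0.015 m and angle between the x axis of cell and the y axis of tester, either way round below 0.14 rad and angle between cell's own z axis and vertical below 0.14 rad and contact force between the fingers and cell above 2 N and contact force between the fingers and window below 0.3 N and contact force between cell and tester below 0.1 N and contact force between cell and stand below 0.1 N and linear speed of cell below 0.015 m/s); the arm keeps its last pose, push and grip.
It fails at once if a clear window of the cell is touched by the gripper (contact force between the arm and window above 0.5 N).
It fails at once if a clear window of the cell is touched by the fingers (contact force between the fingers and window above 0.5 N).
It fails at once if the cell is bumped against the tester (contact force between cell and tester above 2 N).
It fails at once if one of the things lying about is pushed away by more than 30 mm (distance of any of wax_tin, turned_box, sanding_pad, sealer_can from where it was at the start of the episode above 0.03 m).
It also fails if it takes over 42 s, if anything falls off the work surface, if the arm or the gripper's body presses on something with over 40 N, if the wrist force passes 120 N, or if a joint passes its speed limit or range.

### The arm

A 7-joint arm with a two-finger parallel gripper is mounted at the origin on a cart in front of the work surface, level with it; the furniture and walls round the work are solid. World frame = base frame: x ahead of the robot, y to its left, z up, the work surface at z = 0. Lengths are in m, angles in rad, forces in N, time in s.
With the tool pointing down it reaches from about 0.425 to 0.8 m from the base axis. Payload 8.3 kg.
Tool frame: the origin (TCP) lies at the very end of the fingers, on their centre line; the grasp point (between the pads) lies 19 mm behind it; z points along the fingers, y is the line along which they close (so a half turn about z gives the same grasp; the last joint's range is limited). The gripper opens to 85 mm and grips with 20 to 120 N. Pads are 22 mm wide; open, the fingers measure 114 mm over their backs; the gripper's body (76 mm by 85 mm) begins 54 mm behind the grasp point. The pads swing forward as they close: fully open they stand 13 mm farther back than shut.
Start: joints at [1.25, 0.383, 0.016, 1.37, -0.006, 1.388, -0.046], TCP at [0.159, -0.604, 0.231] pointing down, gripper open.
Joint ranges: [-2.95, 2.95], [-0.25, 2.06], [-1.52, 1.56], [0.18, 2.33], [-1.44, 4.58], [0.02, 2.06], [-3.01, 3.01]. Speed limits (rad/s): [2.39, 2.39, 3.01, 3.01, 3.14, 3.14, 3.14].

### API

Orientations are given as a unit quaternion [x, y, z, w].
In Python, from workcell import * gives the robot as it stands. The module is installed in compiled form; this text tells all that it offers.
- The arm moves only by the tool send_rows, never from a script. Its argument "increments" is a list of rows, each a list of 7 numbers: the opening, from -1 (shut) to 1 (fully open), then the shift along the world's x, y, z in units of 300 mm (1.0 is 300 mm), then the turn, a rotation vector about the world's x, y, z in units of 360 degrees (1.0 is 360 degrees). In form: [[fingers, x, y, z, wx, wy, wz], ...]. A call has 1 to 5 rows; each row is the pose to reach, as a shift and turn from the pose commanded when the call began, turning the shorter way round; what a row does not reach only later rows make up. A row lasts 1/8 s, in which the tool goes at most 62.5 mm and 10.7 degrees, less where a joint would pass 70% of its speed; a pose out of reach is approached as far as the arm can. A call with a number of a shift or a turn outside -1 to 1 is refused whole. A call with a gripper value outside its range is refused whole. The fingers move at their own pace and stop on an object; "grip_force" is the grip in N (left out, the last holds). Time passes only in rows, so rows that repeat a pose let the fingers close. It gives the time, the measured TCP pose, the force, the opening and the grip force at its end, in the units of the state.
- state(): the state, without advancing time (a new reading comes with each control period).
- get_image(name): name is "scene" or "top" or "wrist"; returns the picture (384x512x3 uint8, red, green, blue); there is no depth.
- camera_model(name): a dict with "fx", "fy", "cx", "cy" (pixels), "world_to_cam" (4x4, takes a point from world to camera coordinates); the wrist camera has in their place "tool_from_camera" (4x4, takes a point from camera to tool coordinates, whose origin is the TCP and whose axes are the flange's). Camera axes: x right, y up, looking along -z (the intrinsics and any distortion apply to the point x, -y, -z); pixel columns grow to the right and rows downward; lengths in m; the calibration is good to about 2 mm. The wrist camera is an equidistant fisheye: a pixel r from the principal point sees the ray r / f radians off the axis. A picture is of the moment at which its call begins: read the wrist's pose just before it. camera_model takes no time and is no camera call.
- close_job(): hands the job in; it is judged then, once.
The state is a dict: "t": time; "q": joint angles; "qd": joint speeds; "effort": joint torques, N m; "ee_pos": TCP position; "ee_rot": TCP orientation; "wrist_force": force on the tool from outside, world axes, zero at the start; "torque": the same for the moment, N m; "gripper_width": finger opening in m; "gripper_force": force on a finger pad.
Only numpy, scipy, OpenCV 4.12 (cv2) and the standard library are available. Lean on these libraries where they do the work, as an engineer would, in place of code of your own. Each camera call takes 0.05 s, during which the arm holds its last target. There are 200 camera calls.

## Working session

There is one attempt and no reset: what is moved stays moved. The work goes in short steps, Python scripts to look and compute and a tool call to move; the robot and the scene stay as the last step left them, time stands still between calls to the robot, and variables do not carry over. Pictures are saved under pics/ and viewed, at most 10 in all, crops included, and the job is handed in when it is done.

Besides the shell and the picture viewer there is one more tool, called after ">>>" as a command line: name --pt "numbers of a row" for each row, then --argument value for the rest. send_rows: Moves the arm, as the interface text tells. Shifts and turns lie within -1 to 1; 1 stands for 300 mm of shift or 360 degrees of turn. Its arguments: {"type":"object","properties":{"increments":{"type":"array"},"grip_force":{"type":"number"}},"required":["increments"]}

```bash
mkdir -p pics
cat > h.py <<'E'
from workcell import *
import numpy as np, cv2
from scipy.spatial.transform import Rotation as R
def save(im,n): cv2.imwrite('pics/'+n,cv2.cvtColor(im,cv2.COLOR_RGB2BGR))
def ray(name,uv,st=None):
    m=camera_model(name); uv=np.atleast_2d(np.float64(uv))
    a=(uv-[m['cx'],m['cy']])/[m['fx'],m['fy']]
    if name=='wrist':
        r=np.linalg.norm(a,axis=1,keepdims=True); s=np.where(r>1e-9,np.sin(r)/np.maximum(r,1e-9),1)
        d=np.c_[a[:,:1]*s,-a[:,1:]*s,-np.cos(r)]
        T=np.eye(4);T[:3,:3]=R.from_quat(st['ee_rot']).as_matrix();T[:3,3]=st['ee_pos']
        C=T@np.array(m['tool_from_camera'])
    else:
        d=np.c_[a[:,:1],-a[:,1:],-np.ones(len(a))]
        C=np.linalg.inv(np.array(m['world_to_cam']))
    return C[:3,3],d@C[:3,:3].T
def onz(name,uv,z,st=None):
    o,d=ray(name,uv,st); return o+d*((z-o[2])/d[:,2:])
def proj(name,P,st=None):
    m=camera_model(name);P=np.atleast_2d(P)
    if name=='wrist':
        T=np.eye(4);T[:3,:3]=R.from_quat(st['ee_rot']).as_matrix();T[:3,3]=st['ee_pos']
        W=np.linalg.inv(T@np.array(m['tool_from_camera']))
    else: W=np.array(m['world_to_cam'])
    p=P@W[:3,:3].T+W[:3,3]; x,y,z=p[:,0],-p[:,1],-p[:,2]
    if name=='wrist':
        r=np.hypot(x,y);k=np.arctan2(r,z)/r
        return np.c_[m['cx']+m['fx']*x*k,m['cy']+m['fy']*y*k]
    return np.c_[m['cx']+m['fx']*x/z,m['cy']+m['fy']*y/z]
E
python3 - <<'E'
from h import *
print(state())
for n in('scene','top','wrist'):
    im=get_image(n);np.save(n,im);m=camera_model(n);print(n,m)
    if n!='wrist': save(im,n+'0.png')
E
```

```text
{'t': 0.0, 'q': array([ 1.25008033,  0.38424454,  0.01634951,  1.37117783, -0.00629992,
        1.38820183, -0.04649736]), 'qd': array([ 0.00080345, -0.00047593,  0.00091049,  0.00083573,  0.00068912,
        0.00036853,  0.00069747]), 'effort': array([-2.24807541e-04, -6.27592421e+01,  8.43621232e-01, -3.71830380e+01,
        1.63666211e-02,  1.42923882e-02, -1.90080561e-05]), 'ee_pos': array([ 0.15927254, -0.60383327,  0.23026398]), 'ee_rot': array([ 9.91696658e-01,  1.28595315e-01, -1.41244086e-04, -9.81204026e-04]), 'wrist_force': array([ 0.71016058, -0.3132753 ,  0.33238917]), 'torque': array([-0.03949229, -0.0270739 ,  0.00509118]), 'gripper_force': 0.0, 'gripper_width': 0.08586574441079678}
scene {'fx': 488.4992176185829, 'fy': 488.4992176185829, 'cx': 257.09659250821693, 'cy': 192.01953070187287, 'world_to_cam': array([[ 0.47239101, -0.88130399,  0.01224813, -0.31531385],
       [ 0.40941169,  0.23171412,  0.88243449, -0.27137162],
       [-0.7805311 , -0.41183959,  0.47027582, -0.89676805],
       [ 0.        ,  0.        ,  0.        ,  1.        ]])}
top {'fx': 462.251685706873, 'fy': 462.251685706873, 'cx': 253.78641868268872, 'cy': 195.14571972952186, 'world_to_cam': array([[-0.01664796, -0.99975447,  0.01462361, -0.06475438],
       [ 0.98336459, -0.01372571,  0.18112343, -0.54248225],
       [-0.18087824,  0.01739567,  0.98335164, -1.20153328],
       [ 0.        ,  0.        ,  0.        ,  1.        ]])}
wrist {'fx': 297.3186396354542, 'fy': 297.3186396354542, 'cx': 258.06633421711274, 'cy': 191.8766645086702, 'tool_from_camera': array([[-6.70332220e-04,  9.53533846e-01,  3.01285172e-01,
         7.68814026e-02],
       [ 9.99999770e-01,  6.07439807e-04,  3.02429919e-04,
         7.07627768e-05],
       [ 1.05364558e-04,  3.01285305e-01, -9.53534034e-01,
        -1.42349040e-01],
       [ 0.00000000e+00,  0.00000000e+00,  0.00000000e+00,
         1.00000000e+00]])}
```

View pics/top0.png

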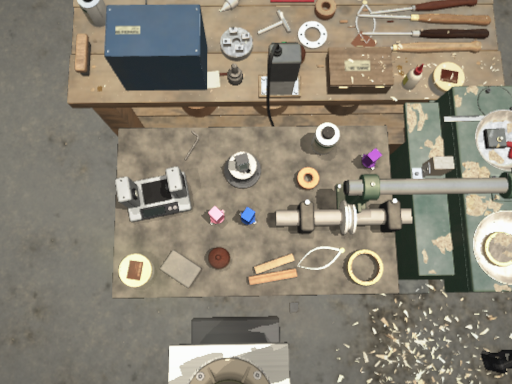

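View pics/scene0.png

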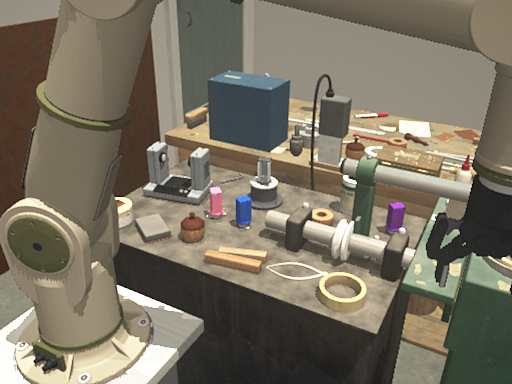

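Candidates in the top view: the clear cell on the stand at (243,163), and look-alikes that are pink (216,216), blue (248,216) and purple (372,158). By the description I choose the one on the stand. The tester is at (153,192).

Run:
```python
from h import *
t=np.load('top.npy');s=np.load('scene.npy')
f=lambda a,x,y,w,h,W,H:cv2.resize(a[y:y+h,x:x+w],(W,H),interpolation=cv2.INTER_CUBIC)
save(np.vstack([np.hstack([f(t,215,140,55,55,400,400),f(t,110,160,88,88,400,400)]),np.hstack([f(s,235,145,60,30*1,400,200),f(s,135,130,90,45,400,200)])]),'crop.png')
print(onz('top',[[243,166]],.062),onz('top',[[243,160]],.13),onz('top',[[153,197]],.03))
print(onz('top',[[133,262],[180,268],[218,258],[327,132]],.045))
```

```text
[[ 0.61998408 -0.04493067  0.062     ]] [[ 0.61881135 -0.04548193  0.13      ]] [[0.54379789 0.20290007 0.03      ]]
[[ 0.36749247  0.24848423  0.045     ]
 [ 0.34983384  0.1245948   0.045     ]
 [ 0.37438525  0.02448059  0.045     ]
 [ 0.71895975 -0.28080094  0.045     ]]
```

View pics/crop.png

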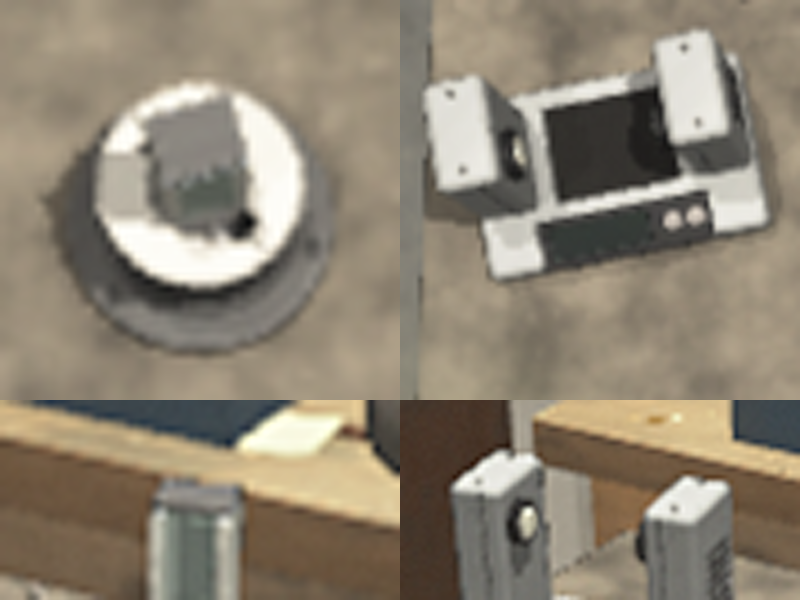

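>>> send_rows --pt "1 0.02 0.02 0.2 0 0 0" --pt "1 0.14 0.17 0.3 0 0 0" --pt "1 0.26 0.33 0.3 0 0 0" --pt "1 0.38 0.48 0.3 0 0 0" --pt "1 0.5 0.63 0.3 0 0 0"

```text
t: 0.78
ee_pos: [0.3103, -0.4136, 0.3212]
ee_rot: [0.992, 0.129, -0.0, 0.0]
wrist_force: [1.0, 0.0, -0.8]
gripper_width: 0.0855
gripper_force: 0.0
```

>>> send_rows --pt "1 0.125 0.157 0 0 0 0" --pt "1 0.25 0.314 0 0 0 0" --pt "1 0.375 0.47 0 0 0 0" --pt "1 0.5 0.63 0 0 0 0" --pt "1 0.62 0.79 0 0 0 0"

```text
t: 1.4
ee_pos: [0.4962, -0.1767, 0.3212]
ee_rot: [0.992, 0.128, -0.0, 0.0]
wrist_force: [0.7, -0.5, -0.1]
gripper_width: 0.0848
gripper_force: 0.0
```

>>> send_rows --pt "1 0.12 0.15 0 0 0 0" --pt "1 0.25 0.3 0 0 0 0" --pt "1 0.35 0.44 0 0 0 0" --pt "1 0.35 0.44 0 0 0 0" --pt "1 0.35 0.44 0 0 0 0"

```text
t: 2.02
ee_pos: [0.6003, -0.0466, 0.3208]
ee_rot: [0.992, 0.129, -0.0, 0.0]
wrist_force: [-0.0, -0.4, -0.3]
gripper_width: 0.0857
gripper_force: 0.0
```

Run:
```python
from h import *
s=state();im=get_image('wrist');np.save('w1',im);np.save('w1s',np.r_[s['ee_pos'],s['ee_rot']])
save(im,'w1.png');print(s['t'],s['ee_pos'],s['ee_rot'],s['q'],proj('wrist',[[.62,-.045,.062],[.54,.2,.1]],s))
```

```text
2.025 [ 0.60027142 -0.04662428  0.32076347] [ 9.91694606e-01  1.28614052e-01 -4.79100368e-04  6.00463414e-05] [ 0.35826363  0.34950882 -0.46761579  1.25113295  0.1551411   1.57680691
 -1.39679027] [[260.6270343  142.95863815]
 [ 79.06574208 163.27416994]]
```

View pics/w1.png

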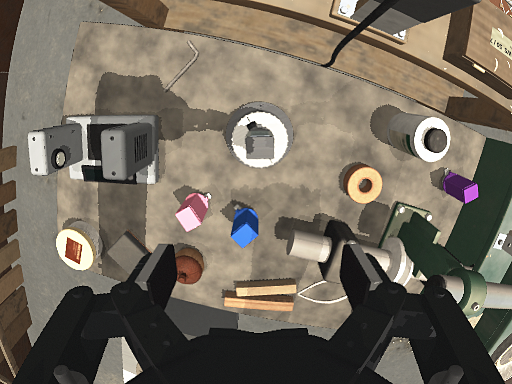

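The pictures show the stand with the clear cell at (259,137), the tester at (115,147), pink at (193,211), blue at (245,226) and purple at (461,187). I go lower for a close look.

>>> send_rows --pt "1 0 0 -0.2 0 0 0" --pt "1 0 0 -0.38 0 0 0" --pt "1 0 0 -0.38 0 0 0" --pt "1 0 0 -0.38 0 0 0"

```text
t: 2.58
ee_pos: [0.6013, -0.0473, 0.21]
ee_rot: [0.992, 0.128, 0.001, 0.0]
wrist_force: [1.1, 0.1, 0.8]
gripper_width: 0.0857
gripper_force: 0.0
```

Run:
```python
from h import *
s=state();im=get_image('wrist');np.save('w2',im);np.save('w2s',np.r_[s['ee_pos'],s['ee_rot']])
print(s['t'],s['ee_pos'],proj('wrist',[[.62,-.045,.062]],s))
# rectified plane maps: ring z=.062, cap z=.130; 6 px/mm, 100mm ; up=+x, left=+y
def rect(z,c,half=.05,n=390):
    g=np.linspace(half,-half,n);X,Y=np.meshgrid(c[0]+g,c[1]+g,indexing='ij')
    p=proj('wrist',np.c_[X.ravel(),Y.ravel(),np.full(X.size,z)],s).astype(np.float32)
    return cv2.remap(im,p[:,0].reshape(n,n),p[:,1].reshape(n,n),cv2.INTER_CUBIC)
save(np.hstack([rect(.062,(.62,-.045)),rect(.130,(.62,-.045))]),'w2r.png')
```

```text
2.575 [ 0.60126315 -0.04727298  0.20997375] [[260.45762262 160.08437238]]
```

View pics/w2r.png

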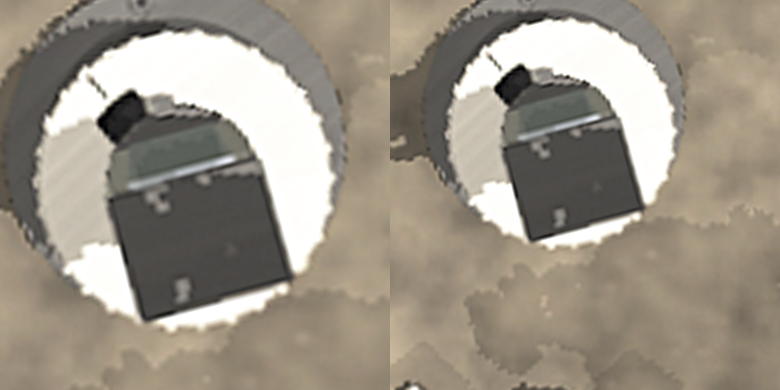

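The cap's centre is (0.624, -0.042) and the cell's x axis lies at about 15° yaw. A black notch and a stroke appear at about 45° (left panel, (122,117) and (97,88)). I straddle the cell, open, and look closely at the notch before closing.

>>> send_rows --pt "1 0.077 0.017 0 0 0 0.001" --pt "1 0.077 0.017 -0.1 0 0 0.001" --pt "1 0.077 0.017 -0.22 0 0 0.001" --pt "1 0.077 0.017 -0.35 0 0 0.001" --pt "1 0.077 0.017 -0.433 0 0 0.001"

```text
t: 3.25
ee_pos: [0.6248, -0.0416, 0.0785]
ee_rot: [0.991, 0.131, 0.001, 0.0]
wrist_force: [0.7, -0.7, 0.1]
gripper_width: 0.0855
gripper_force: 0.0
```

>>> send_rows --pt "1 0 0 0 0 0 0" --pt "1 0 0 0 0 0 0"

```text
t: 3.5
ee_pos: [0.6253, -0.0413, 0.0802]
ee_rot: [0.991, 0.132, 0.002, 0.0]
wrist_force: [-0.6, -0.1, 0.3]
gripper_width: 0.0854
gripper_force: 0.0
```

Run:
```python
from h import *
s=state();im=get_image('wrist');np.save('w3',im);np.save('w3s',np.r_[s['ee_pos'],s['ee_rot']])
print(s['t'],s['ee_pos'],s['wrist_force'],R.from_quat(s['ee_rot']).as_matrix()[:2,0])
c=proj('wrist',[[.6244,-.0421,.075]],s)[0].astype(int);print(c)
g=(255*(im/255.)**1).astype(np.uint8)
x0,y0=c[0]-80,c[1]-70
save(cv2.resize(g[max(y0,0):y0+120,x0:x0+160],(800,600),interpolation=cv2.INTER_CUBIC),'w3c.png');print(x0,y0)
```

```text
3.5 [ 0.62533797 -0.04125133  0.08021254] [-0.62244087 -0.14331081  0.29900473] [0.96539223 0.26077264]
[259 245]
179 175
```

View pics/w3c.png

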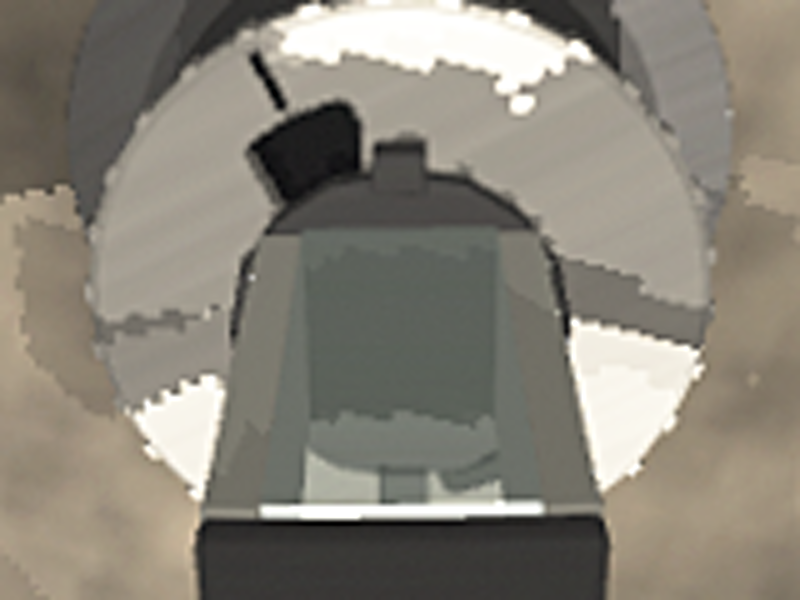

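Run:
```python
from h import *
a=np.load('w3s.npy');s=dict(ee_pos=a[:3],ee_rot=a[3:])
px=lambda l:np.array([179,175])+np.array(l,float)/5
ring=onz('wrist',px([[90,230],[712,250],[400,0],[255,50],[710,330],[105,330],[630,100]]),.062,s)
A=np.c_[2*ring[:,:2],np.ones(len(ring))];c=np.linalg.lstsq(A,(ring[:,:2]**2).sum(1),rcond=None)[0]
print('ring c',c[:2],np.sqrt(c[2]+c[:2]@c[:2]))
for l,z in (([252,55],.062),([283,105],.062),([305,125],.062),([400,140],.069),([400,165],.069)):
    p=onz('wrist',px([l]),z,s)[0]; d=p[:2]-c[:2]; print(l,p,np.degrees(np.arctan2(d[1],d[0])),np.hypot(*d))
capc=onz('wrist',px([[197,520],[608,520]]),.130,s);print(capc,capc[1]-capc[0],capc.mean(0))
```

```text
ring c [ 0.62349097 -0.04284088] 0.037530656669179686
[252, 55] [ 0.649779   -0.01791547  0.062     ] 43.47590383243407 0.03622618893360085
[283, 105] [ 0.64492219 -0.02272949  0.062     ] 43.18029532555901 0.029389881795138607
[305, 125] [ 0.6432394  -0.02574129  0.062     ] 40.8883278741455 0.026122717840609558
[400, 140] [ 0.64669324 -0.03604338  0.069     ] 16.328836175419397 0.02417750005145221
[400, 165] [ 0.64386681 -0.03680791  0.069     ] 16.493186927019014 0.021250209151764978
[[ 0.6342328  -0.02342445  0.13      ]
 [ 0.642186   -0.05316976  0.13      ]] [ 0.0079532 -0.0297453  0.       ] [ 0.6382094 -0.0382971  0.13     ]
```

The close crop shows the clear cell with its pip at (400,150), about 16° yaw, and the notch and stroke at (265,80), about 43° yaw. The counter-clockwise turn is therefore about 28°. I grip now and check by feel.

>>> send_rows --pt "1 -0.004 -0.004 0 0 0 0" --pt "-1 -0.004 -0.004 0 0 0 0" --pt "-1 -0.004 -0.004 0 0 0 0" --pt "-1 -0.004 -0.004 0 0 0 0" --pt "-1 -0.004 -0.004 0 0 0 0" --grip_force 50

```text
t: 4.18
ee_pos: [0.6223, -0.0424, 0.0776]
ee_rot: [0.991, 0.132, 0.0, -0.0]
wrist_force: [-0.6, 0.3, 2.4]
gripper_width: 0.0319
gripper_force: 54.2
```

>>> send_rows --pt "-1 0 0 0 0 0 0" --pt "-1 0 0 0 0 0 0" --pt "-1 0 0 0 0 0 0" --pt "-1 0 0 0 0 0 0"

```text
t: 4.68
ee_pos: [0.6223, -0.0424, 0.0775]
ee_rot: [0.991, 0.132, 0.0, -0.0]
wrist_force: [-1.1, 0.2, 2.4]
gripper_width: 0.0315
gripper_force: 54.2
```

Run:
```python
from h import *
s=state();print(s['t'],s['ee_pos'],s['wrist_force'],s['torque'],s['gripper_width'],s['gripper_force'])
m=R.from_quat(s['ee_rot']).as_matrix();print(np.degrees(np.arctan2(m[1,0],m[0,0])),m[:,2])
```

```text
4.675 [ 0.62233298 -0.04241468  0.07747914] [-1.07608252  0.2186988   2.42713492] [-0.00111646  0.25749677 -0.01535173] 0.03149310786135925 54.18236196041107
15.133177420732821 [ 1.79747379e-04  5.93371581e-05 -9.99999982e-01]
```

>>> send_rows --pt "-1 0 0 0 0 0 0.015" --pt "-1 0 -0.001 0 0 0 0.03" --pt "-1 0 -0.001 0 0 0 0.045" --pt "-1 0 -0.002 0 0 0 0.06"

```text
t: 5.18
ee_pos: [0.6227, -0.0429, 0.0776]
ee_rot: [0.949, 0.317, 0.0, 0.0]
wrist_force: [0.2, -0.7, 2.0]
gripper_width: 0.0314
gripper_force: 54.2
```

>>> send_rows --pt "-1 0 0 0 0 0 0.008" --pt "-1 0 0 0 0 0 0.017" --pt "-1 0 0 0 0 0 0.017" --pt "-1 0 0 0 0 0 0.017"

```text
t: 5.68
ee_pos: [0.6227, -0.043, 0.0776]
ee_rot: [0.931, 0.365, 0.0, 0.0]
wrist_force: [0.5, -0.2, 3.2]
gripper_width: 0.0316
gripper_force: 54.3
```

```bash
cat > look.py <<'E'
from h import *
import sys
s=state();print(s['t'],s['ee_pos'],s['wrist_force'],s['torque'],s['gripper_width'],s['gripper_force'],s['q'])
m=R.from_quat(s['ee_rot']).as_matrix();print(np.degrees(np.arctan2(m[1,0],m[0,0])),m[:,2])
im=get_image('wrist');np.save(sys.argv[1],im);np.save(sys.argv[1]+'s',np.r_[s['ee_pos'],s['ee_rot']])
save(cv2.resize(im[175:295,179:339],(800,600),interpolation=cv2.INTER_CUBIC),sys.argv[1]+'.png')
E
python3 look.py w4
```

```text
5.675 [ 0.62270637 -0.04302471  0.0776004 ] [ 0.47588353 -0.21462062  3.16986408] [-0.0005996  -0.25563894 -0.0071353 ] 0.03157758843139561 54.30039167404175 [ 0.4046513   0.55383731 -0.53556581  1.54569672  0.3020198   1.12445459
 -1.02034157]
42.77913437151343 [ 9.23411087e-04  1.62455672e-04 -9.99999560e-01]
```

View pics/w4.png

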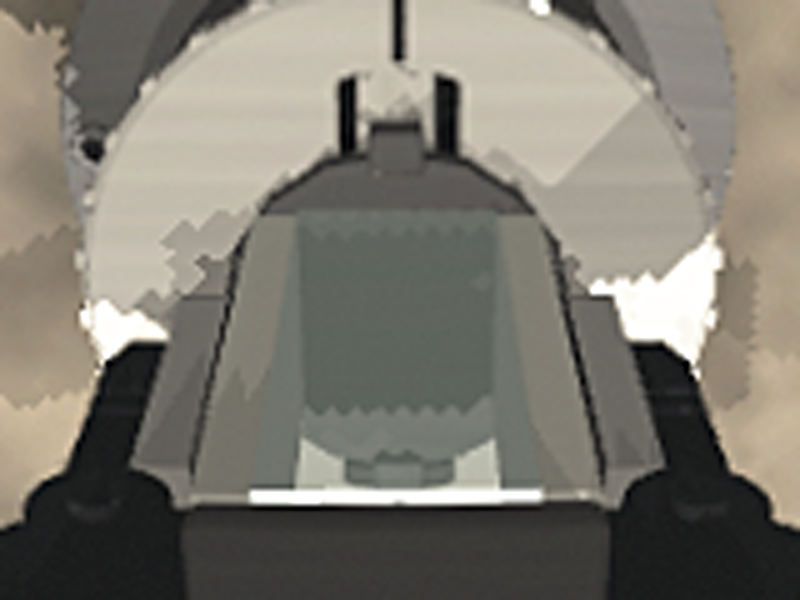

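The crop shows the lug at (400,90) centred in the notch under the stroke, so I lift straight up.

>>> send_rows --pt "-1 0 0 0.03 0 0 0" --pt "-1 0 0 0.09 0 0 0" --pt "-1 0 0 0.2 0 0 0" --pt "-1 0 0 0.35 0 0 0" --pt "-1 0 0 0.48 0 0 0"

```text
t: 6.35
ee_pos: [0.622, -0.0428, 0.224]
ee_rot: [0.931, 0.365, 0.0, 0.0]
wrist_force: [0.8, -0.4, -1.1]
gripper_width: 0.0318
gripper_force: 53.9
```

Run:
```python
from h import *
s=state();print(s['t'],s['ee_pos'],s['wrist_force'],s['gripper_width'])
t=np.load('top.npy');S=np.load('scene.npy')
# tester in original top view
f=lambda a,x,y,w,h:cv2.resize(a[y:y+h,x:x+w],(800,600),interpolation=cv2.INTER_CUBIC)
save(f(t,110,160,88,66),'t5.png')
print(onz('top',[[128,177.5],[115,177.5]],.133))
```

```text
6.35 [ 0.6220311  -0.04282165  0.22403439] [ 0.84448106 -0.44310121 -1.07819178] 0.03176354594365046
[[0.57604305 0.24621672 0.133     ]
 [0.57648148 0.27899275 0.133     ]]
```

View pics/t5.png

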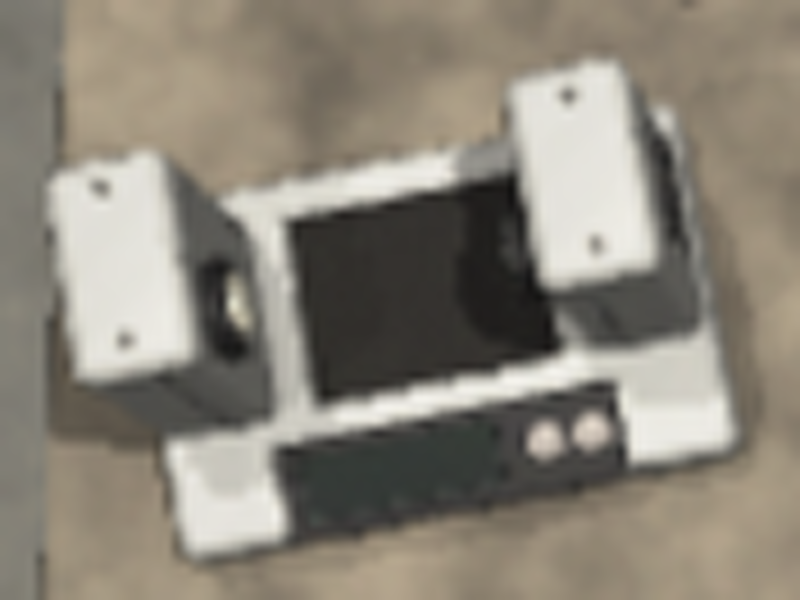

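The picture shows the tower tops, with screw holes at (100,187), (125,340), (568,95) and (596,243), and the tower corners.

Run:
```python
from h import *
px=lambda l:np.array([110-.5,160-.5])+(np.array(l,float)+.5)/(800/88)
L=onz('top',px([[50,182],[160,152],[195,365],[82,382]]),.133)[:,:2]
Rr=onz('top',px([[510,90],[618,62],[658,265],[545,285]]),.133)[:,:2]
S=onz('top',px([[100,187],[125,340],[568,95],[596,243]]),.133)[:,:2]
for a,b,n in((L.mean(0),Rr.mean(0),'corn'),(S[:2].mean(0),S[2:].mean(0),'screw')):
    d=a-b;print(n,a,b,np.linalg.norm(d),np.degrees(np.arctan2(-d[0],d[1])),(a+b)/2)
print('xdirs',[np.degrees(np.arctan2(*(p-q)[::-1])) for p,q in((L[0],L[3]),(L[1],L[2]),(Rr[0],Rr[3]),(Rr[1],Rr[2]),(S[0],S[1]),(S[2],S[3]))],[np.linalg.norm(L[0]-L[3]),np.linalg.norm(Rr[0]-Rr[3])])
B=onz('top',px([[188,555],[738,445]]),.028)[:,:2];d=B[0]-B[1];print('base edge',B,np.degrees(np.arctan2(-d[0],d[1])),np.linalg.norm(d))
```

```text
corn [0.54592174 0.25792652] [0.57109425 0.13084673] 0.12954893651121263 11.204353275878404 [0.55850799 0.19438663]
screw [0.54780456 0.26054608] [0.57289585 0.13108288] 0.13187225755891066 10.968523106630998 [0.56035021 0.19581448]
xdirs [np.float64(10.903746244158825), np.float64(10.86833910282542), np.float64(10.841335607591423), np.float64(11.513365586664026), np.float64(10.971495290417687), np.float64(11.226181518436308)] [np.float64(0.05763787402587423), np.float64(0.05674117249188094)]
base edge [[0.47982186 0.26349238]
 [0.51072625 0.09967534]] 10.683398152832762 0.16670663169474084
```

>>> send_rows --pt "-1 -0.03 0.1 0 0 0 0.025" --pt "-1 -0.07 0.24 0 0 0 0.05" --pt "-1 -0.12 0.38 0 0 0 0.075" --pt "-1 -0.17 0.52 0 0 0 0.1" --pt "-1 -0.21 0.66 0 0 0 0.125"

```text
t: 6.98
ee_pos: [0.5583, 0.1562, 0.2224]
ee_rot: [0.718, 0.696, -0.0, 0.0]
wrist_force: [0.5, -0.5, -0.7]
gripper_width: 0.0317
gripper_force: 53.7
```

>>> send_rows --pt "-1 -0.037 0.123 0 0 0 0.02" --pt "-1 -0.037 0.123 0 0 0 0.037" --pt "-1 -0.037 0.123 0 0 0 0.037" --pt "-1 -0.037 0.123 0 0 0 0.037"

```text
t: 7.48
ee_pos: [0.5484, 0.191, 0.2217]
ee_rot: [0.636, 0.771, -0.0, 0.0]
wrist_force: [0.9, -0.0, -1.2]
gripper_width: 0.0313
gripper_force: 53.7
```

```bash
sed -i '/resize/d' look.py; echo "save(cv2.resize(im,(768,576),interpolation=cv2.INTER_CUBIC),sys.argv[1]+'.png');n=get_image('top');np.save('top2',n)" >> look.py; python3 look.py w6
```

```text
7.475 [0.54844249 0.19098659 0.22166394] [ 0.91686159 -0.00212752 -1.1500194 ] [-0.0571172  -0.02476991  0.01711681] 0.031317762852521525 53.70799899101257 [ 0.23892962  0.4091524  -0.84186751  1.48330418  0.30707514  1.3861779
 -0.42699549]
100.95488427448433 [ 4.17789264e-05 -4.64614501e-04 -9.99999891e-01]
```

View pics/w6.png

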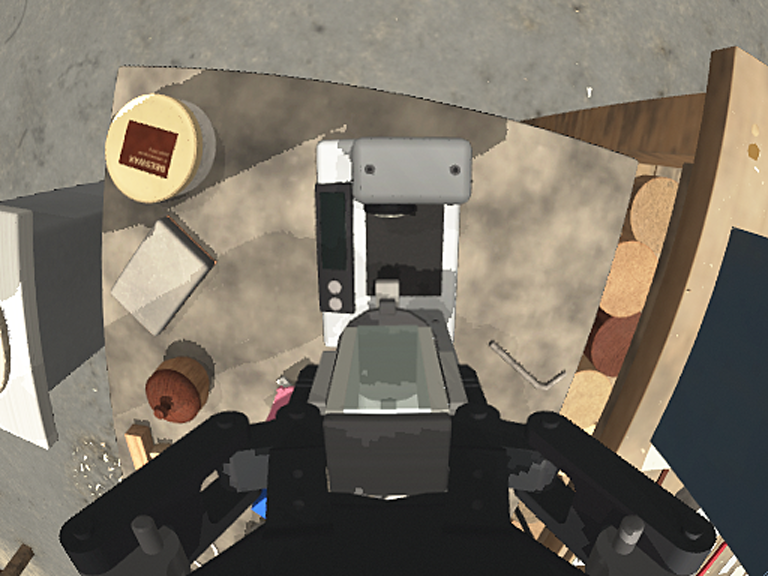

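The view shows the +y tower squarely, with screws at (369,169) and (455,169), its bezel at (390,210), and the cell held upright.

Run:
```python
from h import *
a=np.load('w6s.npy');s=dict(ee_pos=a[:3],ee_rot=a[3:])
px=lambda l:np.array(l,float)/1.5
th=np.radians(11);ex=np.array([np.cos(th),np.sin(th)]);ey=np.array([-ex[1],ex[0]])
for n,l,z in(('screws',[[369,169],[455,169]],.133),('top l/r',[[354,175],[471,175]],.133),('front face edge',[[365,203],[460,203]],.133),('bezel l/r',[[365,208],[416,208]],.11),('bez bottom',[[390,216]],.095),('base',[[320,300],[458,300]],.028)):
    p=onz('wrist',px(l),z,s)[:,:2]; q=(p-a[:2]);d=p[-1]-p[0]
    print(n,p.mean(0),'relTCP ex',q@ex,'ey',q@ey,'yaw',np.degrees(np.arctan2(d[1],d[0])))
# lug / pip of cell: held cell
p=onz('wrist',px([[388,289],[388,303]]),a[2]-.022,s)[:,:2]-a[:2];print('lug',p@ex,p@ey)
```

```text
screws [0.54793686 0.26023321] relTCP ex [-0.0094431   0.03487616] ey [0.06788364 0.06825804] yaw 11.484006841053816
top l/r [0.54887704 0.25739079] relTCP ex [-0.01718595  0.04338012] ey [0.06485389 0.06534861] yaw 11.467998916451025
front face edge [0.55173667 0.24287362] relTCP ex [-0.01165683  0.03792517] ey [0.0501627  0.05044761] yaw 11.329235173837084
bezel l/r [0.54167226 0.23506749] relTCP ex [-0.01281502  0.01634539] ey [0.04457216 0.0445535 ] yaw 10.9633242016632
bez bottom [0.54280551 0.22825783] relTCP ex [0.00157827] ey [0.03766205] yaw 0.0
base [0.55729045 0.15236561] relTCP ex [-0.05415675  0.05678908] ey [-0.03949933 -0.03970002] yaw 10.896355711491935
lug [6.67566283e-05 6.20162498e-05] [0.02465204 0.01890569]
```

>>> send_rows --pt "-1 0.003 0.007 0 0 0 0" --pt "-1 0.003 0.007 -0.1 0 0 0" --pt "-1 0.003 0.007 -0.2 0 0 0" --pt "-1 0.003 0.007 -0.3 0 0 0" --pt "-1 0.003 0.007 -0.39 0 0 0"

```text
t: 8.2
ee_pos: [0.5491, 0.1937, 0.1033]
ee_rot: [0.635, 0.772, -0.0, -0.0]
wrist_force: [0.3, -0.2, -1.2]
gripper_width: 0.0313
gripper_force: 53.8
```

>>> send_rows --pt "-1 0 0 -0.04 0 0 0" --pt "-1 0 0 -0.06 0 0 0" --pt "-1 0 0 -0.06 0 0 0" --pt "-1 0 0 -0.06 0 0 0"

```text
t: 8.7
ee_pos: [0.5497, 0.1943, 0.0874]
ee_rot: [0.635, 0.773, 0.001, 0.0]
wrist_force: [-0.4, -0.7, -1.7]
gripper_width: 0.0313
gripper_force: 53.8
```

```bash
python3 look.py w7
python3 - <<'E'
from h import *
S=get_image('scene');w=np.load('w7.npy')
f=lambda a,x,y,w,h:cv2.resize(a[y:y+h,x:x+w],(400,400),interpolation=cv2.INTER_CUBIC)
save(np.hstack([f(S,135,115,100,100),f(w,170,90,180,180)]),'fin.png')
E
```

```text
8.7 [0.54966137 0.19433118 0.08739726] [-0.37105882 -0.73982302 -1.72694351] [ 0.03918872 -0.01327305  0.01111524] 0.03125639044375865 53.7997305393219 [ 0.19942198  0.52819375 -0.79031102  1.6478042   0.40617581  1.135899
 -0.50160088]
101.16847476111347 [ 1.42466272e-03  5.51322485e-04 -9.99998833e-01]
```

View pics/fin.png

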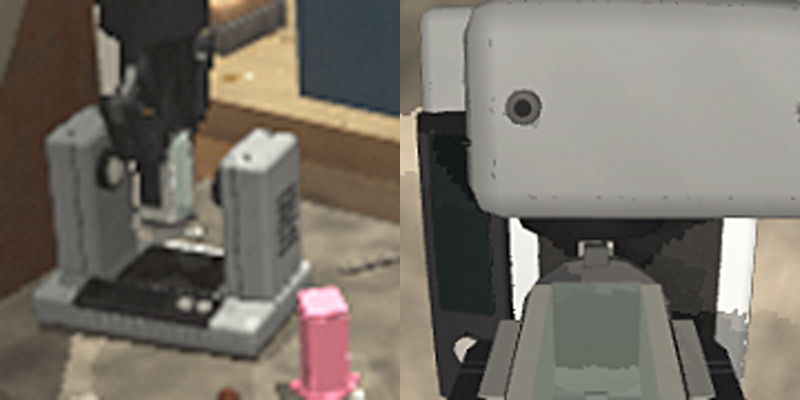

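Run:
```python
from h import *
a=np.load('w7s.npy');s=dict(ee_pos=a[:3],ee_rot=a[3:])
px=lambda l:np.array([170,90])+(np.array(l,float)-[400,0])/(400/180)
th=np.radians(11);ex=np.array([np.cos(th),np.sin(th)])
for n,l,z in(('screw(-10.1)',[[523,107]],.133),('tower left(-20)',[[468,100]],.128),('bezel',[[525,225],[690,225]],.105),('pip',[[595,250]],a[2]-.0256+.018)):
    p=onz('wrist',px(l),z,s)[:,:2];print(n,(p-a[:2])@ex)
st=state();print(st['qd'].max(),st['t'],st['ee_pos'])
```

```text
screw(-10.1) [-0.01130135]
tower left(-20) [-0.02048754]
bezel [-0.01450636  0.01833691]
pip [-0.00054052]
0.0040129163604252956 8.85 [0.5495001  0.19412472 0.08710441]
```

>>> send_rows --pt "-1 0 0 -0.004 0 0 0" --pt "-1 0 0 -0.004 0 0 0" --pt "-1 0 0 -0.004 0 0 0" --pt "-1 0 0 -0.004 0 0 0" --pt "-1 0 0 -0.004 0 0 0"

```text
t: 9.48
ee_pos: [0.5491, 0.194, 0.0852]
ee_rot: [0.635, 0.773, 0.0, -0.0]
wrist_force: [-0.2, 0.0, -0.7]
gripper_width: 0.0313
gripper_force: 53.8
```

Run:
```python
from workcell import *
s=state();print(s['ee_pos'],abs(s['qd']).max(),s['gripper_width'],s['gripper_force'],s['wrist_force']);print(close_job())
```

```text
[0.54910472 0.19400114 0.08518269] 0.0014110459632955816 0.03129647760842565 53.798675537109375 [-0.16972422  0.00670021 -0.72582007]
the job is handed in; nothing more can be done
None
```

I turned the cell about 28° counter-clockwise (not the 56–75° stated), lifted it out and handed the job in at about 9.5 s with it held still and upright in the beam, by my estimate within 2 mm of centre; no verdict was returned.

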